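# Pack the sample carrier and click its sliding lid shut

### The job

Get the grey sample carrier ready to send off: tip over the test cartridge that stands up in its narrow channel so that it lies along the channel, and lay the slide mailer flat in the empty bay, gently, since it holds glass. With both lying below the lid's path, slide the lid across until it clicks fully shut. Leave the tin, the oil bottle and the wooden slide box where they are.

Things in the scene. Friction and masses are not known exactly. Their poses are not given: they have to be found in the camera images.
- carrier: Grey open box fixed to the bench, 137 (x) x 198 (y) x 50 mm high, z up. Origin: centre of its underside. Floor and walls 4 mm; walls 50 mm high, but the -y end wall, over which the lid enters, 38 mm. A 3 mm divider along y at x = 21 mm, top 36 mm, parts channel and bay. A catch housing is outside the far (+x) wall at the -y end, to x = 82 mm, top 50 mm. Lid underside: 41 mm high.
- bay (a point): Centre of the floor of the empty bay, on the carrier's near (-x) side, at carrier (-22.5, 42.5, 4) mm; axes as the carrier. The bay is 84 (x) x 105 mm (y), with walls on three sides; at its -y end is a fixed black tube insert that fills the rest of that side, top 36 mm above the bench.
- channel (a point): Centre of the floor of the narrow channel, on the carrier's far (+x) side, at carrier (43.5, 0, 4) mm; axes as the carrier. The channel is 42 (x) x 190 mm (y), the cartridge stands in it.
- carrier_lid (a joint): White sliding lid in the carrier's grooves, 131 x 190 x 4 mm, top 45 mm above the bench. Value in m along the carrier's +y: 0 = open (it then sticks out beyond the -y end, leading edge at carrier y -85 mm), 0.180 = fully shut. Stays where left (friction about 1.5 N); from 13 mm before shut a sprung catch resists (some 3 to 6 N), then snaps it home.
- lid_tab (a point): Centre of the push tab on the lid's middle, a white bar 50 (carrier x) x 10 (carrier y) x 14 mm high, from 45 to 59 mm above the bench (this point at 52 mm). Axes as the carrier. With the lid shut it is over the carrier's centre (x 0, y 0).
- cartridge_center (a point): Centre of the test cartridge, a white square block 28 x 28 x 64 mm tall with a grey cap (top 6 mm, 24 x 24 mm), about 45 g, standing in the channel at the start, top 68 mm above the bench. Own z: its long axis. It topples about its lower edge and needs 64 mm of channel ahead of that edge: from the +y half of the channel tip it to -y, from the other half to +y.
- mailer_center (a point): Centre (half-way up, 11 mm over the bench at the start) of the slide mailer, a flat white box 36 (own x) x 84 (own y) x 22 mm high with a thin grey seam and a paper label on top, about 70 g, lying on the bench to the left (+y) of the carrier. It fits the bay only with its length along the carrier's y.
- tin_center (a point): Centre of a round aluminium tin, 50 mm across and 42 mm high, near the mailer. Bystander.
- oil_center (a point): Centre of a small amber bottle, 38 mm across and 70 mm high, beyond the carrier. Bystander.
- slidebox_center (a point): Centre of a flat wooden slide box, 60 x 100 x 30 mm, beyond the carrier. Bystander.

How it is judged (in metres and radians):
On the way:
1. cartridge lying in the channel and mailer lying flat in the empty bay, let go, while the lid is still open (value below 0.06) (x of cartridge_center in the frame of carrier between 0.0225 and 0.0645 m and y of cartridge_center in the frame of carrier between -0.095 and 0.095 m and z of cartridge_center in the frame of carrier between 0.008 and 0.026 m and angle between cartridge_center's own z axis and vertical between 1.4 and 1.75 rad and x of mailer_center in the frame of carrier between -0.0645 and 0.0195 m and y of mailer_center in the frame of carrier between -0.01 and 0.095 m and z of mailer_center in the frame of carrier between 0.008 and 0.021 m and angle between mailer_center's own z axis and vertical below 0.15 rad and contact force between the fingers and mailer below 0.1 N and value of joint carrier_lid below 0.06 m), for 0.2 s.
At the end, for the whole second after the job is handed in: The lid is clicked shut (value above 0.1765); the cartridge lies in the channel (within 0.17 rad of level, centre less than 26 mm above the carrier's underside); the mailer lies flat (within 0.15 rad) in the empty bay with its centre less than 21 mm above the carrier's underside; nothing is held (x of cartridge_center in the frame of carrier between 0.0225 and 0.0645 m and y of cartridge_center in the frame of carrier between -0.095 and 0.095 m and z of cartridge_center in the frame of carrier between 0.008 and 0.026 m and angle between cartridge_center's own z axis and vertical between 1.4 and 1.75 rad and x of mailer_center in the frame of carrier between -0.0645 and 0.0195 m and y of mailer_center in the frame of carrier between -0.01 and 0.095 m and z of mailer_center in the frame of carrier between 0.008 and 0.021 m and angle between mailer_center's own z axis and vertical below 0.15 rad and contact force between the fingers and mailer below 0.1 N and value of joint carrier_lid above 0.1765 m); the robot touches nothing.
It fails at once if the tin is shifted by more than 20 mm (distance of tin_center from where it was at the start of the episode above 0.02 m).
It fails at once if the oil is shifted by more than 20 mm (distance of oil_center from where it was at the start of the episode above 0.02 m).
It fails at once if the slidebox is shifted by more than 20 mm (distance of slidebox_center from where it was at the start of the episode above 0.02 m).
It fails at once if the mailer is dropped or thrown (moves faster than 0.75 m/s while not held: a fall of about 30 mm) (contact force between the fingers and mailer below 0.1 N and linear speed of mailer above 0.75 m/s).
It also fails if it takes over 54 s, if anything falls off the work surface, if the arm or the gripper's body presses on something with over 40 N, if the wrist force passes 120 N, or if a joint passes its speed limit or range.

### The arm

A 6-joint arm with a two-finger parallel gripper is mounted at the origin on the work surface. World frame = base frame: x ahead of the robot, y to its left, z up, the work surface at z = 0. Lengths are in m, angles in degrees, forces in N, time in s.
With the tool pointing down it reaches from about 0.425 to 0.925 m from the base axis. Payload 12.5 kg.
Tool frame: the origin (TCP) lies at the very end of the fingers, on their centre line; the grasp point (between the pads) lies 19 mm behind it; z points along the fingers, y is the direction in which the jaws open and shut (so a half turn about z gives the same grasp; the last joint's range is limited). The gripper opens to 85 mm and grips with 20 to 120 N. Pads are 22 mm wide; open, the fingers measure 114 mm over their backs; the gripper's body (76 mm by 85 mm) begins 54 mm behind the grasp point. The pads swing forward as they close: fully open they stand 13 mm farther back than shut.
Start: joints at [-70.279, 28.126, 89.318, -0, 62.55, -6.05], TCP at [0.272, -0.563, 0.231] pointing down, gripper open.
Joint ranges: [-177.58, 177.58], [-47.91, 125.51], [2.72, 160], [-65.01, 245.01], [3.68, 167.84], [-153.87, 153.87]. Speed limits (degrees/s): [127.2, 127.2, 159.86, 180, 180, 180].

### API

Orientations are given as [roll, pitch, yaw] about the fixed x, y, z axes, in that order (R = Rz(yaw) Ry(pitch) Rx(roll)).
In Python, from bench import get_obs, camera, close_job gives the robot as it stands.
- The arm moves only by the tool play_rows, never from a script. Its argument "commands" is a list that holds one entry, the list of rows, each a list of 7 numbers: the shift along the world's x, y, z in units of 0.15 m (1.0 is 0.15 m), then the turn, a rotation vector about the world's x, y, z in units of pi rad (1.0 is pi rad), then the closure, from -1 (fully open) to 1 (shut). A call has 1 to 5 rows; each row is the pose to reach, as a shift and turn from the pose measured when the call began, turning the shorter way round; what a row does not reach only later rows make up. A row lasts 1/12 s, in which the tool goes at most 41.7 mm and 7.16 degrees, less where a joint would pass 70% of its speed; a pose out of reach is approached as far as the arm can. A call with a number of a shift or a turn outside -1 to 1 is refused whole. A call with a gripper value outside its range is refused whole. The fingers move at their own pace and stop on an object; "newtons" is the grip in N (left out, the last holds). Time passes only in rows, so rows that repeat a pose let the fingers close. It gives the time, the measured TCP pose, the force and the opening at its end, in the units of the state.
- get_obs(): the state, without advancing time (a new reading comes with each control period).
- camera(name): name is "side" or "top"; returns a dict with "img" (384x512x3 uint8, red, green, blue), "fovy" (degrees; the focal length in pixels is half the picture's height over the tangent of half this angle, whatever the lens; pixels are square), "cx", "cy" (the principal point, pixels), "k1" (the pictures are not rectified: a ray, as slopes to the right and down, at radius r is drawn at 1 + k1 r^2 times it, then the intrinsics apply), "xyz" and "orientation" of the camera in the world. Camera axes: x right, y down, z forward; pixel columns grow to the right and rows downward; lengths in m; the calibration is good to about 2 mm. A picture is of the moment at which its call begins. There is no depth.
- close_job(): hands the job in, once; it reports no verdict.
The state is a dict: "clock": time; "joint_positions": joint angles; "qvel": joint speeds; "effort": joint torques, N m; "eef_pos": TCP position; "tool_rot": TCP orientation; "force": force on the tool from outside, world axes, zero at the start; "wrist_torque": the same for the moment, N m; "gripper_width": opening from 0.0 (shut) to 1.0 (fully open).
Only numpy, scipy, OpenCV 4.12 (cv2) and the standard library are available. Lean on these libraries where they do the work, as an engineer would, in place of code of your own. Each camera call takes 0.05 s, during which the arm holds its last target. There are 200 camera calls.

## Working session

There is one attempt and no reset: what is moved stays moved. The work goes in short steps, Python scripts to look and compute and a tool call to move; the robot and the scene stay as the last step left them, time stands still between calls to the robot, and variables do not carry over. Pictures are saved under pics/ and viewed, about 8 in all and at most 12, crops included, and the job is handed in when it is done.

Besides the shell and the picture viewer there is one more tool, called after "Call:" as name(argument=value, ...) on one line, values as JSON. play_rows: Moves the arm, as the interface text tells. Its arguments: {"type":"object","properties":{"commands":{"type":"array"},"newtons":{"type":"number"}},"required":["commands"]}

```bash
mkdir -p pics; ls
cat > h.py <<'E'
import numpy as np,cv2
from scipy.spatial.transform import Rotation as R
from bench import get_obs,camera,close_job
def shot(name,fn=None):
    c=camera(name)
    if fn: cv2.imwrite('pics/'+fn,c['img'][:,:,::-1])
    return c
def f(c): return c['img'].shape[0]/2/np.tan(np.radians(c['fovy'])/2)
def Rm(c): return R.from_euler('xyz',c['orientation'],degrees=True).as_matrix()
def ray(c,u,v):
    d=np.array([(u-c['cx'])/f(c),(v-c['cy'])/f(c)]);s=d.copy()
    for _ in range(30): s=d/(1+c['k1']*(s@s))
    return Rm(c)@np.array([s[0],s[1],1])
def plane(c,u,v,z):
    d=ray(c,u,v);p=np.array(c['xyz']);return p+d*(z-p[2])/d[2]
def proj(c,P):
    q=Rm(c).T@(np.array(P)-np.array(c['xyz']));s=q[:2]/q[2];s=s*(1+c['k1']*(s@s))
    return s*f(c)+[c['cx'],c['cy']]
E
python3 - <<'E'
from h import *
for n in('top','side'):
    c=shot(n,n+'1.png');print({k:v for k,v in c.items() if k!='img'})
print(get_obs())
E
```

```text
pics
{'fovy': 52.928957771322075, 'cx': 253.51723491140447, 'cy': 181.93609621432427, 'k1': -0.04308749307799291, 'xyz': array([0.41607245, 0.10535004, 1.0138031 ]), 'orientation': array([-167.93824965,   -0.32135745,  -90.27852537])}
{'fovy': 44.34092251074897, 'cx': 248.9200123690877, 'cy': 187.37685686839848, 'k1': -0.17766186280368057, 'xyz': array([0.22997659, 0.80506886, 0.64586112]), 'orientation': array([-125.51476269,    0.30184965, -150.84343517])}
{'clock': 0.1, 'joint_positions': array([-7.02804832e+01,  2.81606758e+01,  8.93478931e+01,  7.00859589e-04,
        6.25510821e+01, -6.05129291e+00]), 'qvel': array([ 0.07104357,  0.01425216, -0.06380025,  0.0178829 ,  0.05763406,
       -0.02340672]), 'effort': array([ 2.84416834e-03, -6.19447517e+01, -2.62024355e+01, -5.99337932e-05,
        2.93210520e-03,  1.11938132e-05]), 'eef_pos': array([ 0.27167382, -0.56262582,  0.23077881]), 'tool_rot': array([-1.79940747e+02, -6.90650050e-03,  2.57704828e+01]), 'force': array([ 0.7976885 , -0.12141972, -0.52529353]), 'wrist_torque': array([0.06465903, 0.04143616, 0.04539341]), 'gripper_width': 1.0014061413434825}
```

View pics/top1.png

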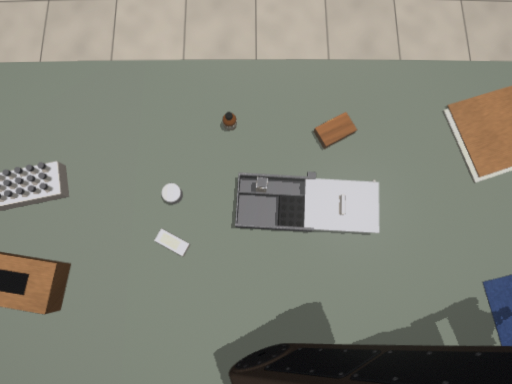

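View pics/side1.png

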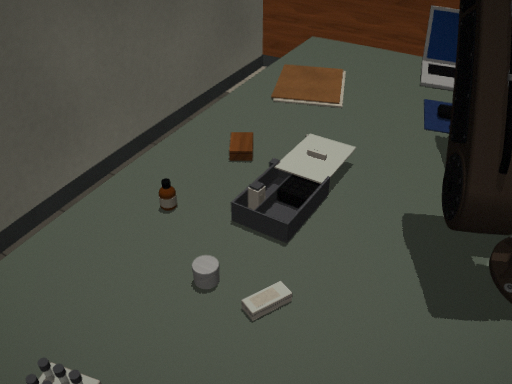

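Top view: cartridge cap near (262,184) in the +y half of the channel, mailer (172,243), tin (171,193), lid 304–379 × 180–232 with tab (344,204). Now measuring.

Run:
```python
from h import *
c=shot('top');g=cv2.cvtColor(c['img'],cv2.COLOR_RGB2GRAY)
m=(g>120).astype(np.uint8)
def rect(x0,x1,y0,y1,z,th):
    m=np.zeros(g.shape,np.uint8);m[y0:y1,x0:x1]=(g[y0:y1,x0:x1]>th)
    m=cv2.morphologyEx(m,cv2.MORPH_CLOSE,np.ones((5,5)))
    cs,_=cv2.findContours(m,cv2.RETR_EXTERNAL,cv2.CHAIN_APPROX_NONE)
    k=max(cs,key=cv2.contourArea)[:,0,:]
    P=np.array([plane(c,u,v,z)[:2] for u,v in k]).astype(np.float32)
    r=cv2.minAreaRect(P*1000);b=cv2.boxPoints(r)
    print(th,[np.round(x,1) for x in r],b.round(0).tolist(),'px',k.mean(0))
for th in(110,130):
    rect(145,200,222,262,.022,th); rect(300,385,170,240,.045,th); rect(155,187,178,208,.042,th)
big=cv2.resize(c['img'][165:245,220:390],None,fx=4.6,fy=4.6,interpolation=cv2.INTER_CUBIC)
cv2.imwrite('pics/crop1.png',np.clip(big.astype(float)*1.6,0,255).astype(np.uint8)[:,:,::-1])
```

```text
110 [array([473.9, 308.2]), array([141.8,  98.8]), np.float64(89.9)] [[424.0, 237.0], [523.0, 237.0], [523.0, 379.0], [425.0, 379.0]] px [172.  241.5]
110 [array([ 565.3, -128.7]), array([223.3, 178.2]), np.float64(89.6)] [[475.0, -240.0], [654.0, -241.0], [655.0, -18.0], [477.0, -16.0]] px [341.95833333 204.29807692]
110 [array([597.1, 312.2]), array([82.9, 75.6]), np.float64(89.8)] [[559.0, 271.0], [635.0, 271.0], [635.0, 354.0], [559.0, 354.0]] px [170.5 192.5]
130 [array([473.9, 308.2]), array([141.8,  98.8]), np.float64(89.9)] [[424.0, 237.0], [523.0, 237.0], [523.0, 379.0], [425.0, 379.0]] px [172.  241.5]
130 [array([ 565.3, -128.7]), array([223.3, 178.2]), np.float64(89.6)] [[475.0, -240.0], [654.0, -241.0], [655.0, -18.0], [477.0, -16.0]] px [341.33855799 205.10658307]
130 [array([597.1, 312.2]), array([82.9, 75.6]), np.float64(89.8)] [[559.0, 271.0], [635.0, 271.0], [635.0, 354.0], [559.0, 354.0]] px [170.5 192.5]
```

View pics/crop1.png

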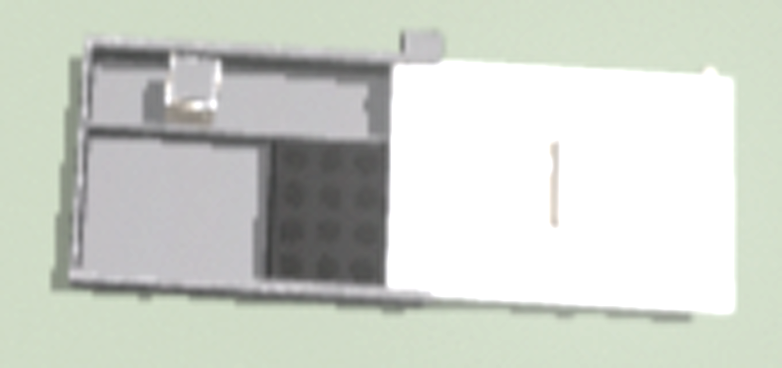

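Run:
```python
from h import *
c=shot('top');g=cv2.cvtColor(c['img'],cv2.COLOR_RGB2GRAY)
print('bg',g[260,172],g[250,300],'lid',g[210,320],'mailer',g[242,165])
def rect(n,x0,x1,y0,y1,z):
    w=g[y0:y1,x0:x1];th,mm=cv2.threshold(w,0,255,cv2.THRESH_OTSU)
    m=np.zeros(g.shape,np.uint8);m[y0:y1,x0:x1]=mm
    m=cv2.morphologyEx(m,cv2.MORPH_CLOSE,np.ones((3,3)))
    cs,_=cv2.findContours(m,cv2.RETR_EXTERNAL,cv2.CHAIN_APPROX_NONE)
    k=max(cs,key=cv2.contourArea)[:,0,:]
    P=np.array([plane(c,u,v,z)[:2] for u,v in k]).astype(np.float32)
    r=cv2.minAreaRect(P*1000);b=cv2.boxPoints(r)
    print(n,th,[np.round(x,1) for x in r],b.round(0).tolist(),'px',k.mean(0))
rect('mailer',145,200,222,262,.022); rect('lid',300,385,170,240,.045); rect('tin',155,187,178,208,.042)
def q(n,X,Y,z): print(n,(plane(c,220+X/4.6-.4,165+Y/4.6-.4,z)*1000).round(1))
for n,X,Y,z in [('c TL',88,38,.05),('c BL',70,283,.05),('lid TL',393,60,.045),('lid TR',735,75,.045),('lid BR',735,313,.045),('lid BL',386,287,.045),('tab',555,184,.055),('cap TL',172,58,.068),('cap TR',219,58,.068),('cap BL',170,94,.068),('cap BR',219,96,.068)]: q(n,X,Y,z)
print(get_obs()['clock'])
s=shot('side');cv2.imwrite('pics/crop2.png',cv2.resize(s['img'][130:330,150:370],None,fx=3,fy=3,interpolation=cv2.INTER_CUBIC)[:,:,::-1])
```

```text
bg 134 134 lid 207 mailer 208
mailer 170.0 [array([473.1, 309.4]), array([82.7, 35. ]), np.float64(62.1)] [[438.0, 281.0], [469.0, 265.0], [508.0, 338.0], [477.0, 354.0]] px [171.37179487 241.85897436]
lid 166.0 [array([ 564. , -124.9]), array([190. , 134.4]), np.float64(87.2)] [[492.0, -217.0], [627.0, -223.0], [636.0, -33.0], [502.0, -27.0]] px [341.97530864 204.95884774]
tin 167.0 [array([598.3, 312. ]), array([47.2, 43.8]), np.float64(2.0)] [[574.0, 333.0], [575.0, 289.0], [623.0, 291.0], [621.0, 335.0]] px [170.62745098 191.76470588]
c TL [646.  136.8  50. ]
c BL [509.4 146.2  50. ]
lid TL [633.9 -34.   45. ]
lid TR [ 624.6 -226.7   45. ]
lid BR [ 491.4 -217.2   45. ]
lid BL [506.9 -26.1  45. ]
tab [ 561.7 -119.3   55. ]
cap TL [630.3  90.3  68. ]
cap TR [630.2  64.6  68. ]
cap BL [610.2  91.5  68. ]
cap BR [609.   64.8  68. ]
0.2
```

View pics/crop2.png

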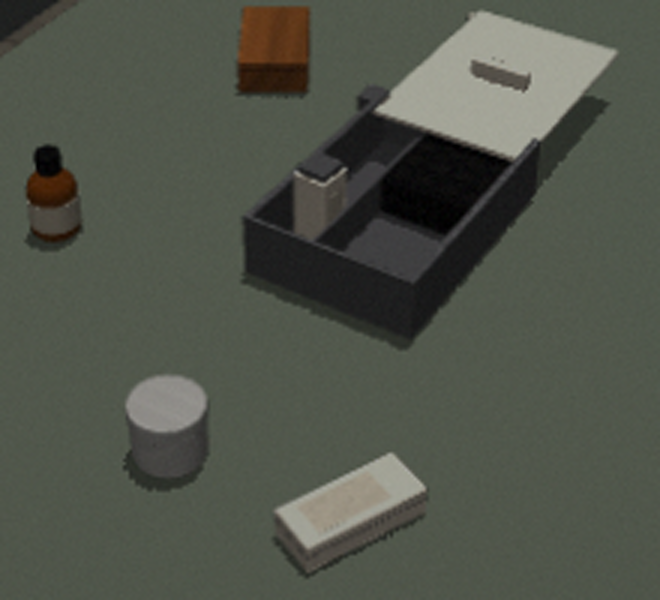

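```bash
cat >> h.py <<'E'
def tri(c1,p1,c2,p2):
    a=np.array(c1['xyz']);b=np.array(c2['xyz']);d=ray(c1,*p1);e=ray(c2,*p2)
    t=np.linalg.lstsq(np.c_[d,-e],b-a,rcond=None)[0];P=a+t[0]*d;Q=b+t[1]*e
    return (P+Q)/2*1000,np.linalg.norm(P-Q)*1000
E
python3 - <<'E'
from h import *
s=shot('side');t=shot('top')
S=lambda X,Y:(150+X/3-.3,130+Y/3-.3)
T=lambda X,Y:(220+X/4.6-.4,165+Y/4.6-.4)
for n,X,Y,z in [('rim +x+y',247,218,.05),('rim -x+y',415,282,.05),('rim +x at -y',388,90,.05),('rim -x at -y',538,143,.05),('lid TL',379,108,.045),('lid BL',515,158,.045),('lid BR',617,51,.045),('lid TR',480,13,.045),('cap a',300,172,.068),('cap b',318,181,.068),('tabtop mid',501,68,.059),('mail1',275,512,.022),('mail2',308,546,.022),('mail3',427,489,.022),('mail4',393,455,.022)]:
    print(n,(plane(s,*S(X,Y),z)*1000).round(1))
print(tri(t,T(88,38),s,S(247,218)),tri(t,T(70,283),s,S(415,282)),tri(t,T(393,60),s,S(379,108)),tri(t,T(386,287),s,S(515,158)))
print(tri(t,T(735,313),s,S(617,51)))
E
```

```text
rim +x+y [644.2 141.4  50. ]
rim -x+y [512.1 147.9  50. ]
rim +x at -y [631.9 -55.7  50. ]
rim -x at -y [500.2 -43.2  50. ]
lid TL [629.8 -35.7  45. ]
lid BL [510.3 -23.3  45. ]
lid BR [ 493.6 -211.9   45. ]
lid TR [ 620.5 -215.5   45. ]
cap a [626.3  97.6  68. ]
cap b [610. 101.  68.]
tabtop mid [ 561.1 -116.3   59. ]
mail1 [507.2 341.6  22. ]
mail2 [478.5 354.4  22. ]
mail3 [438.2 283.9  22. ]
mail4 [467.6 269.1  22. ]
(array([646.92896252, 136.93306702,  45.99484646]), np.float64(0.01806678099824359)) (array([510.9614164 , 146.66813748,  49.14798692]), np.float64(3.0453637449686304)) (array([631.61633991, -34.56341349,  45.6862548 ]), np.float64(4.394141673582967)) (array([508.99899683, -25.69509142,  43.59257388]), np.float64(4.06474346415186))
(array([ 493.32352984, -217.78222335,   41.80791832]), np.float64(3.3965157896443934))
```

Carrier ≈ (572, 46) mm, yaw ≈ −3.5°; cartridge ≈ carrier (45, 37) in the +y half, so it tips to −y; mailer (473, 311), long axis 61.5°. Lid sits near 0.01. Moving to the +y side of the cartridge.

Call:
play_rows(commands=[[[0.5,1.0,0,0,0,0.19,1],[0.5,1.0,0,0,0,0.19,1],[0.5,1.0,0,0,0,0.19,1],[0.5,1.0,0,0,0,0.19,1],[0.5,1.0,0,0,0,0.19,1]]], newtons=30)

```text
clock: 0.77
eef_pos: [0.3486, -0.4075, 0.2315]
tool_rot: [-179.9, -0.1, 60.5]
force: [0.4, -0.5, -0.6]
gripper_width: 0.299
```

Call:
play_rows(commands=[[[0.5,1.0,0,0,0,0.147,1],[0.5,1.0,0,0,0,0.147,1],[0.5,1.0,0,0,0,0.147,1],[0.5,1.0,0,0,0,0.147,1],[0.5,1.0,0,0,0,0.147,1]]])

```text
clock: 1.18
eef_pos: [0.425, -0.253, 0.2317]
tool_rot: [-180.0, -0.1, 87.5]
force: [0.2, -0.4, 0.4]
gripper_width: 0.002
```

Call:
play_rows(commands=[[[0.5,1.0,0,0,0,0,1],[0.5,1.0,0,0,0,0,1],[0.5,1.0,0,0,0,0,1],[0.5,1.0,0,0,0,0,1],[0.5,1.0,0,0,0,0,1]]])

```text
clock: 1.6
eef_pos: [0.5018, -0.0987, 0.2319]
tool_rot: [180.0, -0.2, 87.7]
force: [0.7, 0.4, 0.8]
gripper_width: -0.001
```

Call:
play_rows(commands=[[[0.5,1.0,0,0,0,0,1],[0.5,1.0,0,0,0,0,1],[0.5,1.0,0,0,0,0,1],[0.5,1.0,0,0,0,0,1],[0.5,1.0,0,0,0,0,1]]])

```text
clock: 2.02
eef_pos: [0.5787, 0.0556, 0.2317]
tool_rot: [179.9, -0.2, 87.8]
force: [-1.1, -0.1, -0.9]
gripper_width: 0.003
```

Call:
play_rows(commands=[[[0.275,0.41,0,0,0,-0.007,1],[0.275,0.41,0,0,0,-0.007,1],[0.275,0.41,-0.9,0,0,-0.007,1],[0.275,0.41,-0.9,0,0,-0.007,1],[0.275,0.41,-0.9,0,0,-0.007,1]]])

```text
clock: 2.43
eef_pos: [0.6202, 0.1171, 0.1055]
tool_rot: [179.8, -0.2, 86.6]
force: [1.5, -0.2, -1.0]
gripper_width: 0.005
```

Run:
```python
from h import *
s=shot('side');t=shot('top')
a=cv2.resize(s['img'][130:250,210:340],None,fx=3,fy=3);b=cv2.resize(t['img'][140:260,200:330],None,fx=3,fy=3)
cv2.imwrite('pics/c3.png',np.clip(np.hstack([a,b])*1.5,0,255).astype(np.uint8)[:,:,::-1])
e=get_obs()['eef_pos'];print(e,proj(s,e),proj(t,e))
```

```text
[0.61707521 0.1162966  0.10086974] [249.11123042 179.83312277] [246.48440908 179.56097183]
```

View pics/c3.png

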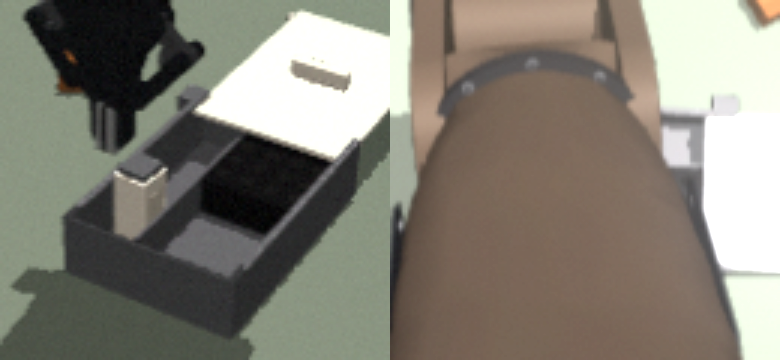

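Fingers hang behind (+y of) the cartridge, tip at side pixel (247,179). Descend, a few mm further back, then push to −y.

Call:
play_rows(commands=[[[0.02,0.04,0,0,0,0,1],[0.02,0.04,-0.34,0,0,0,1],[0.02,0.04,-0.34,0,0,0,1],[0.02,0.04,-0.34,0,0,0,1]]])

```text
clock: 2.87
eef_pos: [0.6198, 0.1222, 0.0496]
tool_rot: [-179.3, -0.1, 86.5]
force: [-0.7, 0.4, 0.3]
gripper_width: -0.0
```

Call:
play_rows(commands=[[[0,-0.07,0,0,0,0,1],[0,-0.14,0,0,0,0,1],[-0.01,-0.2,0,0,0,0,1],[-0.01,-0.25,0,0,0,0,1],[-0.01,-0.28,0,0,0,0,1]]])

```text
clock: 3.28
eef_pos: [0.6186, 0.0786, 0.0506]
tool_rot: [-179.4, -0.1, 86.4]
force: [0.1, 0.4, -0.4]
gripper_width: -0.001
```

Call:
play_rows(commands=[[[0,-0.05,0,0,0,0,1],[0,-0.1,0,0,0,0,1],[0,-0.1,0,0,0,0,1],[0,-0.1,0,0,0,0,1]]])

```text
clock: 3.62
eef_pos: [0.6186, 0.0631, 0.0507]
tool_rot: [-179.4, -0.1, 86.4]
force: [1.1, 0.1, -1.2]
gripper_width: -0.0
```

Run:
```python
from h import *
s=shot('side')
cv2.imwrite('pics/c4.png',np.clip(cv2.resize(s['img'][130:250,210:340],None,fx=4,fy=4)*1.5,0,255).astype(np.uint8)[:,:,::-1])
```

```text
(no output)
```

View pics/c4.png

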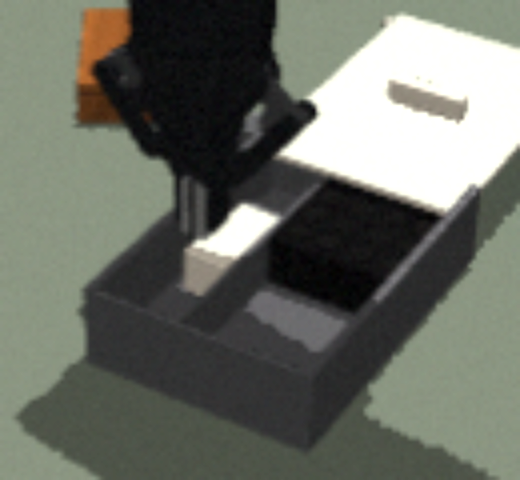

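Cartridge lies flat along the channel. Now to the mailer.

Call:
play_rows(commands=[[[0,0,0.5,0,0,0,1],[0,0,0.5,0,0,0,1],[-0.4,0.85,0.5,0,0,0,-0.7],[-0.4,0.85,0.5,0,0,-0.07,-0.7],[-0.4,0.85,0.5,0,0,-0.139,-0.7]]])

```text
clock: 4.08
eef_pos: [0.5658, 0.1757, 0.1262]
tool_rot: [-179.5, -0.1, 72.2]
force: [0.0, 1.2, 0.7]
gripper_width: 0.419
```

Call:
play_rows(commands=[[[-0.55,0.8,0,0,0,-0.1,-0.7],[-0.55,0.8,0,0,0,-0.1,-0.7],[-0.55,0.8,0,0,0,-0.1,-0.7],[-0.55,0.8,0,0,0,-0.1,-0.7]]])

```text
clock: 4.42
eef_pos: [0.4806, 0.2985, 0.1262]
tool_rot: [-179.4, -0.1, 54.0]
force: [-0.0, -0.0, -0.0]
gripper_width: 0.847
```

Call:
play_rows(commands=[[[-0.05,0.083,0,0,0,0.042,-0.7],[-0.05,0.083,-0.3,0,0,0.042,-0.7],[-0.05,0.083,-0.5,0,0,0.042,-0.7],[-0.05,0.083,-0.5,0,0,0.042,-0.7]]])

```text
clock: 4.75
eef_pos: [0.4703, 0.3106, 0.0464]
tool_rot: [-179.2, 0.2, 61.6]
force: [-1.2, 0.6, -1.5]
gripper_width: 0.852
```

Run:
```python
from h import *
s=shot('side');t=shot('top')
a=cv2.resize(s['img'][210:330,190:320],None,fx=3,fy=3);b=cv2.resize(t['img'][170:290,110:240],None,fx=3,fy=3)
cv2.imwrite('pics/c5.png',np.clip(np.hstack([a,b])*1.5,0,255).astype(np.uint8)[:,:,::-1])
o=get_obs();print(o['eef_pos'],o['tool_rot'],o['gripper_width'])
```

```text
[0.47280496 0.31112566 0.05108638] [-1.79346302e+02 -3.20743842e-02  6.15506232e+01] 0.849060464508666
```

View pics/c5.png

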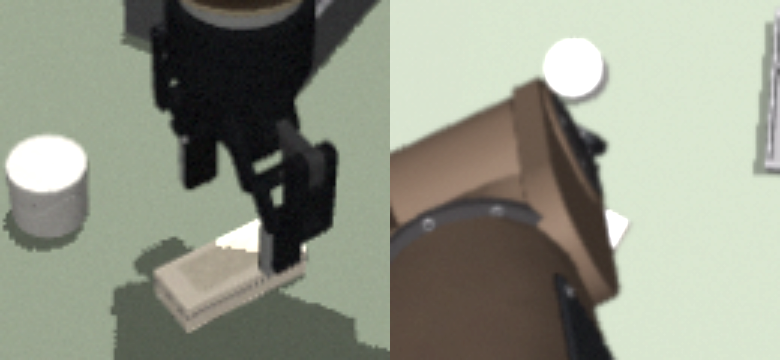

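Fingers straddle the mailer. Descend and grip.

Call:
play_rows(commands=[[[0,0,-0.16,0,0,0,-0.7],[0,0,-0.3,0,0,0,-0.7],[0,0,-0.31,0,0,0,-0.7],[0,0,-0.31,0,0,0,0.2],[0,0,-0.31,0,0,0,0.6]]], newtons=30)

```text
clock: 5.27
eef_pos: [0.4737, 0.3115, 0.0065]
tool_rot: [-179.4, -0.1, 61.5]
force: [1.2, 0.0, 0.3]
gripper_width: 0.584
```

Call:
play_rows(commands=[[[0,0,0,0,0,0,0.8],[0,0,0,0,0,0,0.8],[0,0,0,0,0,0,0.8],[0,0,0,0,0,0,0.8],[0,0,0,0,0,0,0.8]]])

```text
clock: 5.68
eef_pos: [0.4745, 0.3119, 0.0084]
tool_rot: [-179.5, -0.3, 61.5]
force: [-0.5, -1.5, 10.7]
gripper_width: 0.412
```

Call:
play_rows(commands=[[[0,0,0.1,0,0,0,0.8],[0,0,0.2,0,0,0,0.8],[0,0,0.4,0,0,0,0.8],[0,0,0.6,0,0,0,0.8],[0,0,0.7,0,0,0,0.8]]])

```text
clock: 6.1
eef_pos: [0.4754, 0.3123, 0.1175]
tool_rot: [-179.7, -0.5, 61.5]
force: [0.4, 0.9, -1.2]
gripper_width: 0.415
```

Call:
play_rows(commands=[[[0.3,-0.9,0,0,0,0.139,0.8],[0.3,-0.9,0,0,0,0.139,0.8],[0.3,-0.9,0,0,0,0.139,0.8],[0.3,-0.9,0,0,0,0.139,0.8],[0.3,-0.9,0,0,0,0.139,0.8]]])

```text
clock: 6.52
eef_pos: [0.5221, 0.1734, 0.1187]
tool_rot: [-179.8, -0.5, 86.7]
force: [0.5, -0.5, -0.4]
gripper_width: 0.409
```

Call:
play_rows(commands=[[[0.2,-0.57,0,0,0,0,0.8],[0.2,-0.57,0,0,0,0,0.8],[0.2,-0.57,0,0,0,0,0.8],[0.2,-0.57,0,0,0,0,0.8]]])

```text
clock: 6.85
eef_pos: [0.553, 0.0856, 0.1194]
tool_rot: [-179.9, -0.5, 86.5]
force: [-0.6, -0.5, -0.4]
gripper_width: 0.42
```

Call:
play_rows(commands=[[[-0.007,0.03,-0.1,0,0,0,0.8],[-0.007,0.03,-0.25,0,0,0,0.8],[-0.007,0.03,-0.35,0,0,0,0.8],[-0.007,0.03,-0.37,0,0,0,0.8]]])

```text
clock: 7.18
eef_pos: [0.5506, 0.0913, 0.0623]
tool_rot: [-179.7, -0.5, 86.5]
force: [-1.1, -0.2, -1.4]
gripper_width: 0.408
```

Run:
```python
from h import *
s=shot('side');t=shot('top')
a=cv2.resize(s['img'][130:250,210:340],None,fx=3,fy=3);b=cv2.resize(t['img'][140:260,200:330],None,fx=3,fy=3)
cv2.imwrite('pics/c6.png',np.clip(np.hstack([a,b])*1.5,0,255).astype(np.uint8)[:,:,::-1])
o=get_obs();e=o['eef_pos'];print(e,o['tool_rot'])
for n,P in {'mailer +y-x bottom':(.531,.133,.053),'same floor':(.531,.133,.004)}.items(): print(n,(proj(s,P)-[210,130])*3)
```

```text
[0.55152762 0.09109977 0.06388495] [-179.79267903   -0.47264902   86.54207467]
mailer +y-x bottom [218.22348534 256.3116084 ]
same floor [215.51573326 311.73635392]
```

View pics/c6.png

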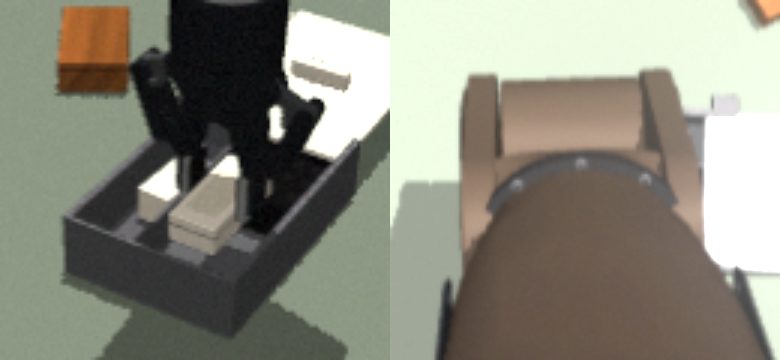

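Mailer hovers above the bay within margins (its near lower corner at crop (213,252), close to the predicted (218,256)). Lower gently.

Call:
play_rows(commands=[[[0,0.01,-0.09,0,0,0,0.8],[0,0.01,-0.17,0,0,0,0.8],[0,0.01,-0.25,0,0,0,0.8],[0,0.01,-0.3,0,0,0,0.8],[0,0.01,-0.32,0,0,0,0.8]]])

```text
clock: 7.7
eef_pos: [0.5513, 0.0928, 0.0154]
tool_rot: [-179.8, -0.5, 86.5]
force: [-0.4, -0.5, -0.8]
gripper_width: 0.412
```

Call:
play_rows(commands=[[[0,0,-0.007,0,0,0,0.8],[0,0,-0.015,0,0,0,0.8],[0,0,-0.02,0,0,0,0.8],[0,0,-0.02,0,0,0,0.8]]])

```text
clock: 8.03
eef_pos: [0.5516, 0.0928, 0.0127]
tool_rot: [-179.8, -0.5, 86.5]
force: [0.2, 0.8, -0.8]
gripper_width: 0.409
```

Call:
play_rows(commands=[[[0,0,-0.007,0,0,0,0.8],[0,0,-0.007,0,0,0,0.1],[0,0,-0.007,0,0,0,0.05],[0,0,-0.007,0,0,0,0.02],[0,0,-0.007,0,0,0,0.02]]])

```text
clock: 8.45
eef_pos: [0.5516, 0.0928, 0.0117]
tool_rot: [-179.8, -0.5, 86.5]
force: [0.5, -1.3, 0.3]
gripper_width: 0.488
```

Call:
play_rows(commands=[[[0,0,0.04,0,0,0,0.02],[0,0,0.1,0,0,0,0.02],[0,0,0.25,0,0,0,0.02],[0,0,0.5,0,0,0,0.02],[0,0,0.7,0,0,0,0.02]]])

```text
clock: 8.87
eef_pos: [0.5516, 0.0928, 0.1191]
tool_rot: [-179.8, -0.5, 86.5]
force: [0.5, 0.4, 0.9]
gripper_width: 0.49
```

Run:
```python
from h import *
s=shot('side')
cv2.imwrite('pics/c7.png',np.clip(cv2.resize(s['img'][130:250,210:340],None,fx=4,fy=4)*1.5,0,255).astype(np.uint8)[:,:,::-1])
o=get_obs();print(o['eef_pos'],o['tool_rot'])
```

```text
[0.55373396 0.09302459 0.12440479] [179.74423298  -0.52337364  86.55552089]
```

View pics/c7.png

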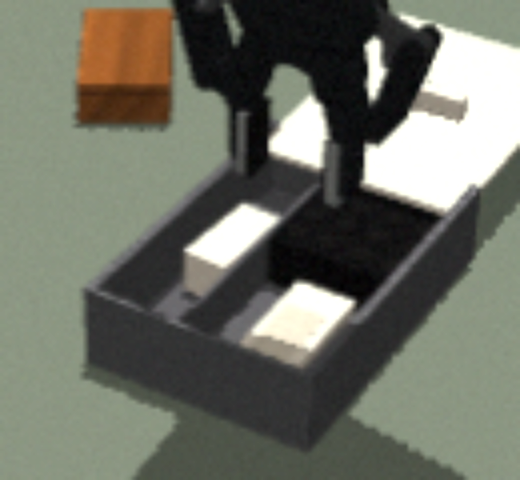

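Mailer lies flat in the bay, cartridge flat in the channel, both below the rim. Now behind the lid tab.

Call:
play_rows(commands=[[[0.02,-0.85,0,0,0,0,1],[0.02,-0.85,0,0,0,0,1],[0.02,-0.85,0,0,0,0,1],[0.02,-0.85,0,0,0,0,1],[0.02,-0.85,0,0,0,0,1]]])

```text
clock: 9.33
eef_pos: [0.5568, -0.0365, 0.1252]
tool_rot: [179.7, -0.5, 86.4]
force: [-1.2, 0.5, 0.0]
gripper_width: -0.002
```

Call:
play_rows(commands=[[[0.02,-0.76,0,0,0,0,1],[0.02,-0.76,0,0,0,0,1],[0.02,-0.76,0,0,0,0,1],[0.02,-0.76,-0.3,0,0,0,1],[0.02,-0.76,-0.3,0,0,0,1]]])

```text
clock: 9.75
eef_pos: [0.5579, -0.1502, 0.0762]
tool_rot: [180.0, -0.6, 86.3]
force: [-1.5, 1.3, -1.5]
gripper_width: 0.001
```

Call:
play_rows(commands=[[[0.015,0,-0.1,0,0,0,1],[0.015,0,-0.17,0,0,0,1],[0.015,0,-0.17,0,0,0,1]]])

```text
clock: 10.0
eef_pos: [0.5594, -0.1483, 0.0493]
tool_rot: [-179.8, -0.7, 86.4]
force: [-0.2, 0.7, 0.0]
gripper_width: 0.0
```

Call:
play_rows(commands=[[[0.007,0.1,0,0,0,0,1],[0.015,0.23,0,0,0,0,1],[0.022,0.36,0,0,0,0,1],[0.03,0.48,0,0,0,0,1],[0.036,0.58,0,0,0,0,1]]])

```text
clock: 10.42
eef_pos: [0.5651, -0.0593, 0.0506]
tool_rot: [-179.9, -0.7, 86.4]
force: [0.5, -2.2, -1.1]
gripper_width: -0.0
```

Call:
play_rows(commands=[[[0.007,0.1,0,0,0,0,1],[0.013,0.2,0,0,0,0,1],[0.02,0.3,0,0,0,0,1],[0.026,0.38,0,0,0,0,1],[0.028,0.42,0,0,0,0,1]]])

```text
clock: 10.83
eef_pos: [0.5695, 0.0056, 0.0517]
tool_rot: [-179.9, -0.7, 86.6]
force: [0.4, -2.1, 0.8]
gripper_width: -0.001
```

Call:
play_rows(commands=[[[0.002,0.04,-0.01,0,0,0,1],[0.004,0.08,-0.01,0,0,0,1],[0.007,0.12,-0.01,0,0,0,1],[0.009,0.15,-0.01,0,0,0,1],[0.01,0.16,-0.01,0,0,0,1]]])

```text
clock: 11.25
eef_pos: [0.5711, 0.0286, 0.0505]
tool_rot: [-179.9, -0.6, 86.6]
force: [-4.3, -24.2, 4.7]
gripper_width: -0.002
```

Call:
play_rows(commands=[[[0,0.01,0,0,0,0,1],[0,0.02,0,0,0,0,1],[0,0.03,0,0,0,0,1],[0,0.03,0,0,0,0,1]]])

```text
clock: 11.58
eef_pos: [0.5711, 0.0289, 0.0506]
tool_rot: [-179.9, -0.3, 86.7]
force: [-3.4, -36.9, 2.5]
gripper_width: -0.003
```

The lid stopped hard at the expected shut position. Back off and check.

Call:
play_rows(commands=[[[0,-0.12,0,0,0,0,1],[0,-0.12,0,0,0,0,1],[0,-0.12,0.6,0,0,0,1],[0,-0.4,0.9,0,0,0,1],[0,-0.9,0.9,0,0,0,1]]])

```text
clock: 12.0
eef_pos: [0.5719, -0.0407, 0.1539]
tool_rot: [179.9, -0.3, 86.8]
force: [1.9, -0.0, 0.2]
gripper_width: -0.002
```

Call:
play_rows(commands=[[[-0.1,-0.9,0,0,0,0,1],[-0.1,-0.9,0,0,0,0,1],[-0.1,-0.9,0,0,0,0,1],[-0.1,-0.9,0,0,0,0,1],[-0.1,-0.9,0,0,0,0,1]]])

```text
clock: 12.42
eef_pos: [0.5565, -0.1781, 0.1539]
tool_rot: [179.9, -0.3, 86.6]
force: [0.2, -0.0, -0.5]
gripper_width: -0.003
```

Run:
```python
from h import *
s=shot('side');t=shot('top')
a=cv2.resize(s['img'][130:250,210:340],None,fx=3,fy=3);b=cv2.resize(t['img'][140:260,200:330],None,fx=3,fy=3)
cv2.imwrite('pics/c8.png',np.clip(np.hstack([a,b])*1.2,0,255).astype(np.uint8)[:,:,::-1])
o=get_obs();print(o['eef_pos'],o['force'])
```

```text
[ 0.55676559 -0.17516562  0.15371547] [ 0.12107223  0.92825337 -0.23552472]
```

View pics/c8.png

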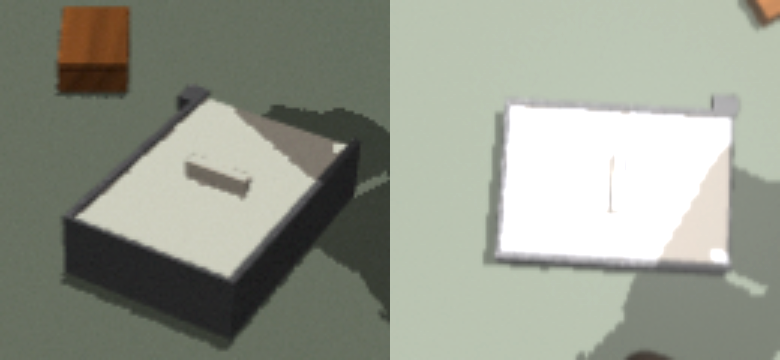

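```bash
python3 -c "
from bench import close_job
print(close_job())"
```

```text
the job is handed in; nothing more can be done
None
```

The job is done and handed in, at about 12.5 s on the robot's clock (limit 54 s).

- **Cartridge:** I pushed it over toward −y with closed fingers. The side picture before the lid moved showed it lying flat in the channel.
- **Mailer:** I gripped it across its 36 mm width with 30 N, lowered it slowly onto the bay floor and opened the fingers only slightly. The picture afterwards showed it flat and released, below the rim.
- **Lid:** I pushed it by the tab until it stopped hard. At the stop the fingers no longer advanced and the force reached about 37 N, well above the catch's 3 to 6 N, within 1–2 mm of the estimated shut position. The last side and top pictures show the lid filling the carrier up to the +y wall, with the arm clear.
- **Bystanders:** I saw no contact with the tin, oil bottle or wooden box. Their final positions were not re-measured.

**Checks that disagreed:**
- The lid appeared to start about 10 to 15 mm from fully open rather than at 0. This stayed below the 60 mm limit.
- The two cameras differed by 5 to 10 mm on where the cartridge stood, so I started the push 5 mm farther back.
- The fingers pressed on the bench with about 11 N while gripping the mailer, with no visible effect.
- The lid value itself was not measured. That it is shut rests on the hard stop and the pictures.

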